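# Set the gauge and hold the lever press down

### The job

Set the stud on the key fob: first, with the lever left up, draw the sprung gauge of the green press out by its red knob until its orange pointer is on the red mark, which puts the brass stud under the die; the gauge's brake keeps it there when you let go. Then bring the press lever down 35 degrees from rest (a little below level, its pointer in the green band) and finish holding it there, because it springs up if released. Never let the lever go 45 degrees or more from rest, where the drum is red, and leave the other things on the bench where they are.

Things in the scene. Friction and masses are not known exactly. Their poses are not given: they have to be found in the camera images.
- press: green twin-post hand lever press fixed to the bench, 0.34 m high; origin on the bench under the ram axis. x points to its back (away from the robot), y to the gauge's red knob (left seen from the robot). Base 200 x 220 x 30 mm; head spans x -30..110, y -60..60, z 200..280 mm; posts at x 85, y +-50 mm
- gauge (a joint): m drawn out along the press's +y (0 fully in, stop 0.095). At 0.060 its orange pointer is on the red mark and the brass stud under the die. A return spring (40 N/m) pulls it in but its friction brake (5 N) is stronger: it stays where left; drawing it takes 5 to 9 N
- gauge_knob (a point): the gauge's red pull knob: upright round post, 18 mm in diameter, on a flat dark steel bar (bar top 53 mm above the bench, knob top 105 mm); this point is on its axis, 85 mm above the bench; in the press frame at x 0, y 150 mm + gauge value. Grip it from above and move it along the press's +y
- gauge_pointer (a point): outer tip of the orange pointer on the gauge, reading against the black 10 mm ticks on the aluminium bed; at press y 100 mm + gauge value
- red_mark (a point): centre of the red line across the scale on the bed (4 mm wide), at press y 160 mm; fixed to the press
- stud (a point): top of the brass stud (12 mm wide) on the wooden fob that is clamped in the gauge's carriage, 70 mm above the bench; rides with the gauge
- die_tip (a point): lower end of the ram's steel die, 14 mm wide, 102 mm above the bench at rest; the lever lowers it 0.05 m per rad
- lever (a joint): press lever's travel, rad: 0 at rest (25 degrees above level), grows as it is pushed down, stop 0.92. 0.61 (35 degrees, 10 below level) is mid green; green is 0.524 to 0.698 (30 to 40 degrees), red from 0.785 (45 degrees). A spring returns it to rest: at the grip about 4 N down starts it, 10 N holds it in the green
- lever_grip (a point): centre of the lever's black rubber sleeve (26 mm in diameter, 100 mm long), 160 mm from the pivot; 303 mm above the bench at rest, 207 mm at 0.61 rad. The sleeve lies in the press's x-z plane and points to the robot (press -x). Push it down from above or grip it from above, fingers either side in the press's y
- lever_pivot (a point): centre of the lever's hinge, on the right (-y) side of the head, 235 mm above the bench, at x 20, y -88 mm in the press frame; hinge line along the press's y. Beside it is a white drum with a green and a red band on top, over which the lever's orange pointer runs
- fob_oak: pale wooden key-fob blank, 110 x 26 x 7 mm, lying loose; origin under its centre, x along its length; a bystander
- fob_walnut: dark wooden key-fob blank, 110 x 26 x 7 mm, lying loose; origin under its centre; a bystander
- mallet: small mallet with a pale wooden handle and white head, lying flat; origin under its middle; a bystander
- driver: screwdriver with an orange handle, lying flat; origin under its middle; a bystander
- stud_jar: amber glass jar with brass lid, 60 mm wide, 75 mm high, upright; origin under its centre; a bystander
- oil_bottle: white bottle with red cap, 52 mm wide, 140 mm high, upright; origin under its centre; a bystander
- mug: blue mug, 80 mm wide, 90 mm high, upright; origin under its centre; a bystander

How it is judged (in metres and radians):
On the way, in this order (a step that is already met when the one before it is completed fails the run):
1. the gauge's pointer is on the red mark (within 4 mm) and at rest, the lever still up (value of joint gauge between 0.056 and 0.064 m and value of joint lever below 0.1 rad and velocity of joint gauge between -0.01 and 0.01 m/s), for 0.3 s.
2. the lever is held in the green band with the gauge still on the mark (value of joint gauge between 0.056 and 0.064 m and value of joint lever between 0.524 and 0.698 rad and contact force between any of the fingers, the arm and press above 3 N), for 0.3 s.
At the end, for the whole second after the job is handed in: the gauge stands at 60 mm within 4 mm, and the robot is holding the lever still (contact force above 3 N) at 30 to 40 degrees of travel (0.524 to 0.698 rad) (all of step 2 and velocity of joint lever between -0.05 and 0.05 rad/s and velocity of joint gauge between -0.01 and 0.01 m/s); the arm keeps its last pose, push and grip.
It fails at once if the lever goes into the red (45 degrees of travel or more) (value of joint lever above 0.785 rad).
It fails at once if a bystander is moved more than 30 mm (distance of any of fob_oak, fob_walnut, mallet, driver, stud_jar, oil_bottle, mug from where it was at the start of the episode above 0.03 m).
It also fails if it takes over 45 s, if anything falls off the work surface, if the arm or the gripper's body presses on something with over 40 N, if the wrist force passes 120 N, or if a joint passes its speed limit or range.

### The arm

A 6-joint arm with a two-finger parallel gripper is mounted at the origin on the work surface. World frame = base frame: x ahead of the robot, y to its left, z up, the work surface at z = 0. Lengths are in mm, angles in rad, forces in N, time in s.
With the tool pointing down it reaches from about 350 to 925 mm from the base axis. Payload 6.4 kg.
Tool frame: the origin (TCP) lies between the finger pads; the fingertips stand r.tip_extent ahead of it and the grasp point (between the pads) lies 6 mm ahead of it (r.tip_extent is the distance from the TCP to the fingertips, in mm); z points along the fingers, y is the direction in which the jaws open and shut (so a half turn about z gives the same grasp; the last joint's range is limited). The gripper opens to 85 mm and grips with 20 to 120 N. Pads are 22 mm wide; open, the fingers measure 114 mm over their backs; the gripper's body (76 mm by 85 mm) begins 54 mm behind the grasp point. The pads swing forward as they close: fully open they stand 13 mm farther back than shut.
Start: joints at [-1.299, 0.245, 1.558, -0, 1.339, -0.174], TCP at [280.273, -586.482, 256.29] pointing down, gripper open.
Joint ranges: [-3.13, 3.13], [-1.02, 2.26], [0.13, 2.54], [-0.95, 4.09], [0.21, 2.88], [-2.74, 2.74]. Speed limits (rad/s): [2.57, 2.57, 3.14, 3.14, 3.14, 3.14].

### API

Orientations are given as a rotation vector (axis times angle).
In Python, from station import r gives the robot as it stands.
- The arm moves only by the shell command python3 -m creep 'ROWS' [FORCE]. ROWS is a JSON object of lists of equal length, an entry for each row: "xyz": the shift along the world's x, y, z in units of 40 mm (1.0 is 40 mm), a list of three; "roll": the turn about the world's z in units of 8 degrees (1.0 is 8 degrees); "gripper": the opening, from -1 (shut) to 1 (fully open). In form: {"xyz": [[dx, dy, dz], ...], "roll": [roll, ...], "gripper": [gripper, ...]}. A call has 1 to 10 rows; each row is the pose to reach, as a shift and turn from the pose commanded when the call began; what a row does not reach only later rows make up. A row lasts 1/10 s, in which the tool goes at most 50 mm and 8.59 degrees, less where a joint would pass 70% of its speed; a pose out of reach is approached as far as the arm can. A call with a gripper value outside its range is refused whole. The fingers move at their own pace and stop on an object; FORCE is the grip in N (left out, the last holds). Time passes only in rows, so rows that repeat a pose let the fingers close. It gives the time, the measured TCP pose, the force and the opening at its end, in the units of the state.
- r.observe(): the state, without advancing time (a new reading comes with each control period).
- r.capture(name): name is "side" or "top" or "wrist"; returns a dict with "frame" (420x560x3 uint8, red, green, blue), "K" (3x3 intrinsics, pixels), "rvec" (rotation vector, rad) and "tvec" (3), from world to camera coordinates, as OpenCV has them; the wrist camera has in their place "hand_eye" (4x4, takes a point from camera to tool coordinates, whose origin is the TCP and whose axes are the flange's). Camera axes: x right, y down, z forward; pixel columns grow to the right and rows downward; lengths in mm; the calibration is good to about 2 mm. A picture is of the moment at which its call begins: read the wrist's pose just before it. There is no depth.
- r.hand_in(): hands the job in, once; it reports no verdict.
Trained networks look in a picture, given as the dict that the camera call returned (one of the last four; its "shot" number tells which), for a name from the list of things; names that differ only in an ending like _2 or _b are one class to them, and where a whole thing is asked for, a point or a joint stands for the part that bears it (a point fixed in the world has none). Each returns a list of dicts, best first, with "score" (0 to 1); they miss things now and then, are a little off and sometimes report something else, mostly with a low value. They report only what shows in the picture. A call takes as long as a camera call.
- r.regions_of(picture, thing): "mask" (420x560 bool, what is visible of it) and "extent" ([left, top, right, bottom] in pixels, round what is visible of it).
The state is a dict: "time": time; "q": joint angles; "joint_vel": joint speeds; "joint_efforts": joint torques, N m; "position": TCP position; "ee_rot": TCP orientation; "force": force on the tool from outside, world axes, zero at the start; "wrist_torque": the same for the moment, N m; "gripper_width": opening from 0.0 (shut) to 1.0 (fully open).
Only numpy, scipy, OpenCV 4.12 (cv2) and the standard library are available. Lean on these libraries where they do the work, as an engineer would, in place of code of your own. Each camera call takes 0.05 s, during which the arm holds its last target. There are 200 camera calls.

## Working session

There is one attempt and no reset: what is moved stays moved. The work goes in short steps, Python scripts to look and compute and a shell command to move; the robot and the scene stay as the last step left them, time stands still between calls to the robot, and variables do not carry over. Pictures are saved under pics/ and viewed, on a budget of 10 in all, crops included, one or two more only if the job needs it, and the job is handed in when it is done.

```bash
ls; mkdir -p pics
python3 - <<'E'
from station import r
import cv2,numpy as np,json
s=r.observe();print(s['time'],s['position'],s['ee_rot'],s['gripper_width'],r.tip_extent)
for n in ['top','side']:
    p=r.capture(n);cv2.imwrite(f'pics/{n}0.png',p['frame'][:,:,::-1])
    print(n,p['K'].tolist(),np.round(p['rvec'],4).tolist(),np.round(p['tvec'],1).tolist())
    for t in ['press','gauge_knob','lever_grip','gauge_pointer','stud']:
        for d in r.regions_of(p,t)[:2]: print(t,round(d['score'],2),d['extent'],d['mask'].sum())
E
```

```text
pics
0.0 [ 280.12339229 -585.96775112  255.18966078] [-3.06197668e+00 -6.94049313e-01  1.46792172e-04] 0.9988391599090094 25.0
top [[398.6719699517757, 0.0, 275.6740469319878], [0.0, 398.6719699517757, 209.68969447170434], [0.0, 0.0, 1.0]] [2.0177, -2.1938, 0.2511] [55.1, 568.2, 1208.6]
press 0.91 [207.8, 128.3, 341.2, 226.5] 7260
press 0.26 [110.0, 199.0, 141.9, 274.8] 756
gauge_knob 0.64 [228.6, 180.3, 316.1, 210.5] 860
lever_grip 0.97 [305.7, 152.2, 340.8, 224.1] 568
lever_grip 0.62 [110.2, 197.0, 142.6, 275.1] 822
gauge_pointer 0.98 [228.5, 178.2, 317.0, 211.5] 935
stud 0.88 [229.6, 181.8, 319.4, 212.3] 941
side [[381.9360632906185, 0.0, 276.1921884231152], [0.0, 381.9360632906185, 213.02404967201835], [0.0, 0.0, 1.0]] [0.1151, -2.739, 1.4147] [539.1, 150.5, 1368.7]
press 0.62 [217.4, 149.4, 301.6, 289.7] 5540
gauge_knob 0.71 [249.4, 221.9, 265.4, 268.2] 523
lever_grip 0.6 [261.8, 150.1, 300.9, 172.8] 311
lever_grip 0.24 [246.9, 218.9, 261.3, 270.1] 500
gauge_pointer 0.57 [248.1, 217.0, 262.6, 268.3] 510
stud 0.69 [247.7, 214.6, 260.2, 270.3] 525
stud 0.36 [315.4, 300.0, 348.1, 320.0] 282
```

Run:
```python
import cv2
a=cv2.imread('pics/top0.png')[100:290,90:400];b=cv2.imread('pics/side0.png')[120:330,180:400]
cv2.imwrite('pics/t1.png',cv2.resize(a,None,fx=2.5,fy=2.5,interpolation=2));cv2.imwrite('pics/s1.png',cv2.resize(b,None,fx=2.8,fy=2.8,interpolation=2))
```

```text
(no output)
```

View pics/t1.png

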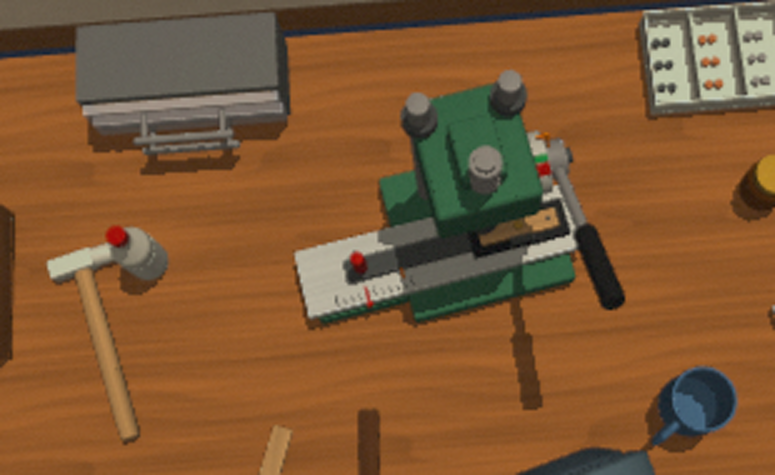

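View pics/s1.png

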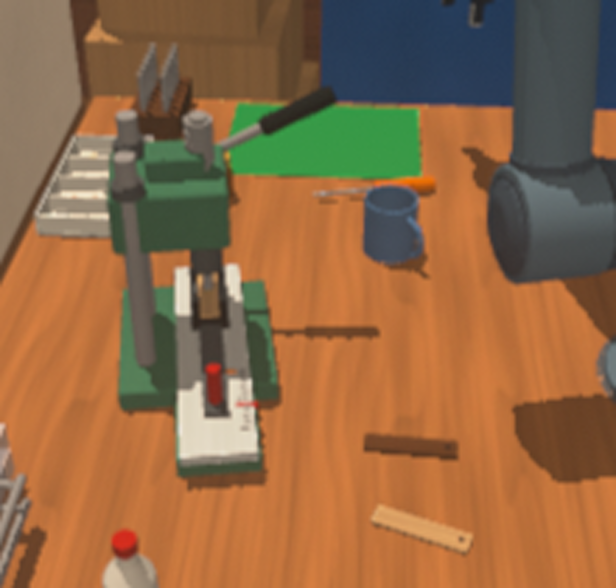

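```bash
cat > fit.py <<'E'
from station import r
import cv2,numpy as np
from scipy.optimize import least_squares
C={n:r.capture(n) for n in('top','side')}
def proj(n,P): c=C[n];return cv2.projectPoints(np.array([P],float),c['rvec'],c['tvec'],c['K'],None)[0].ravel()
def lev(d,a=np.radians(25)): return [20-d*np.cos(a),-88,235+d*np.sin(a)]
def world(v,P): c,s=np.cos(v[2]),np.sin(v[2]);return [v[0]+c*P[0]-s*P[1],v[1]+s*P[0]+c*P[1],P[2]]
def pts(v): 
    g,mx,mz,cz=v[3:7]
    k=[0,150+g,105]; m=[mx,160,mz]
    return [('top',k,(232.8,203.2)),('side',k,(256.4,251.4)),('top',m,(237.2,218.4)),('side',m,(269.3,264.3)),
    ('top',lev(110),(326,193.2)),('top',lev(210),(334.8,218.8)),('side',lev(110),(274.6,164.6)),('side',lev(210),(297.9,154.6)),
    ('top',[85,50,cz],(257.2,139.2)),('top',[85,-50,cz],(294,131.2))]
f=lambda v:np.concatenate([proj(n,world(v,P))-np.array(u) for n,P,u in pts(v)])
s=least_squares(f,[600,0,0,0,-40,50,320],loss='soft_l1',x_scale=[100,100,.3,20,20,20,20])
v=s.x;print('pose',v[:3].round(3),'deg',np.degrees(v[2]).round(2),'g,mx,mz,cz',v[3:].round(1));print(f(v).reshape(-1,2).round(1).tolist())
g=v[3]
print('knob',np.round(world(v,[0,150+g,85]),1),'grip',np.round(world(v,lev(160)),1),'grip.61',np.round(world(v,lev(160,np.radians(-10))),1))
E
python3 fit.py
```

```text
pose [ 6.21041e+02 -1.78540e+01  1.75000e-01] deg 10.01 g,mx,mz,cz [ 10.8 -38.8  40.5 341.1]
[[-0.5, 0.0], [-0.5, -0.9], [0.2, 0.8], [-0.9, -0.2], [-2.6, -0.9], [0.8, 2.7], [-1.2, 0.3], [1.2, -1.8], [-0.2, 0.6], [0.3, -0.5]]
knob [593.1 140.5  85. ] grip [ 513.2 -126.2  302.6] grip.61 [ 500.9 -128.4  207.2]
```

```bash
python3 -m creep '{"xyz":[[0,0,1.1],[0,0.2,2.2],[0.2,0.8,3.1],[0.6,1.7,3.8],[1,2.6,4.3],[1.4,3.6,4.5],[1.8,4.6,4.5],[2.2,5.6,4.5],[2.6,6.6,4.5],[3,7.6,4.5]],"roll":[-0.2,-0.4,-0.6,-0.8,-1,-1.2,-1.4,-1.6,-1.8,-1.94],"gripper":[1,1,1,1,1,1,1,1,1,1]}' 30
python3 -m creep '{"xyz":[[0.4,1,0],[0.8,2,0],[1.3,3,0],[1.8,4,0],[2.2,5,0],[2.7,6,0],[3.2,7,0],[3.6,8,0],[4,9.2,0],[4,9.2,0]],"roll":[0,0,0,0,0,0,0,0,0,0],"gripper":[1,1,1,1,1,1,1,1,1,1]}'
```

```text
time: 1.7
position: [400.5, -280.8, 436.5]
ee_rot: [3.129, 0.272, 0.001]
force: [1.0, -0.5, 0.7]
gripper_width: 1.0
time: 2.7
position: [560.7, 90.1, 435.8]
ee_rot: [-3.127, -0.285, 0.001]
force: [1.1, -0.2, -1.2]
gripper_width: 0.998
```

```bash
cat > w.py <<'E'
from station import r
import cv2,numpy as np,sys
def shot(name):
    s=r.observe();p=r.capture('wrist')
    T=np.eye(4);T[:3,:3]=cv2.Rodrigues(np.array(s['ee_rot']))[0];T[:3,3]=s['position']
    M=T@p['hand_eye'];np.savez('w.npz',M=M,K=p['K'])
    cv2.imwrite(f'pics/{name}.png',p['frame'][:,:,::-1]);return p
def ray(u,v,z):
    d=np.load('w.npz');M,K=d['M'],d['K'];q=M[:3,:3]@np.linalg.inv(K)@[u,v,1];o=M[:3,3];return o+q*(z-o[2])/q[2]
def pix(P):
    d=np.load('w.npz');q=d['K']@(np.linalg.inv(d['M'])@[*P,1])[:3];return (q[:2]/q[2]).round(1)
def press(P,v=(621.0,-17.9,.175)): c,s=np.cos(v[2]),np.sin(v[2]);d=np.array(P[:2])-v[:2];return np.array([c*d[0]+s*d[1],-s*d[0]+c*d[1]]).round(1)
E
python3 - <<'E'
from w import *
p=shot('w1')
for t in('gauge_knob','gauge_pointer'):
    for d in r.regions_of(p,t)[:1]:print(t,d['score'],d['extent'])
print(pix([593,140,105]))
E
```

```text
gauge_knob 0.93 [237.8, 127.4, 332.1, 157.1]
gauge_pointer 0.83 [234.4, 129.5, 332.4, 159.7]
[246.5 141.4]
```

View pics/w1.png

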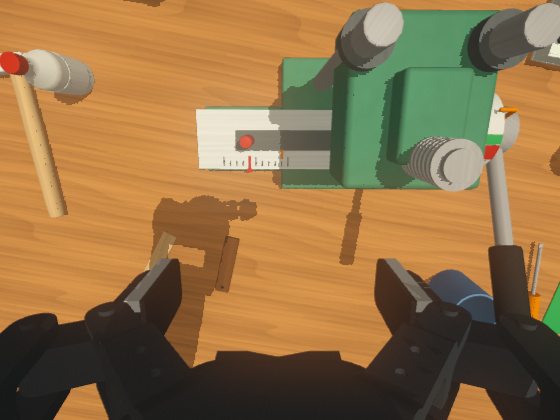

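Run:
```python
from w import *
print(ray(246,142,105),press(ray(246,142,105)),'mark',press(ray(249.5,163,40)),press(ray(249.5,163,50)))
a=cv2.imread('pics/w1.png')[95:200,190:345];cv2.imwrite('pics/w1c.png',cv2.resize(a,None,fx=5,fy=5,interpolation=2))
```

```text
[592.0300982  140.53671713 105.        ] [ -0.9 161.1] mark [-37.2 162.5] [-36.  161.6]
```

View pics/w1c.png

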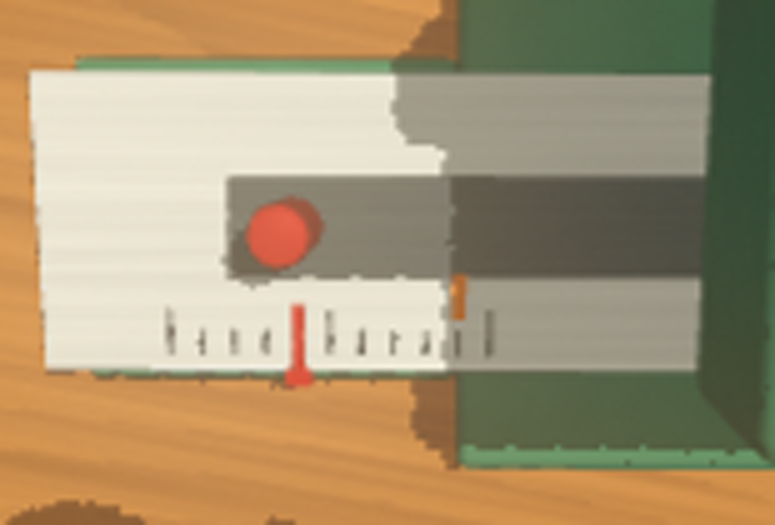

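```bash
python3 -m creep '{"xyz":[[0.4,0.6,-0.5],[0.8,1.26,-1],[0.8,1.26,-2],[0.8,1.26,-3],[0.8,1.26,-4],[0.8,1.26,-5],[0.8,1.26,-6],[0.8,1.26,-6.5],[0.8,1.26,-6.5],[0.8,1.26,-6.5]],"roll":[0,0,0,0,0,0,0,0,0,0],"gripper":[1,1,1,1,1,1,1,1,1,1]}'
python3 - <<'E'
from w import *
p=shot('w2');s=r.observe();print(s['position'],s['ee_rot'],s['force'])
import scipy.ndimage as n
f=p['frame'].astype(int);m=(f[...,0]>150)&(f[...,1]<100)&(f[...,2]<100);l,k=n.label(m)
for i in range(1,k+1):
    y,x=np.where(l==i)
    if len(x)>60:print(len(x),x.mean(),y.mean(),x.min(),x.max(),y.min(),y.max(),ray(x.mean(),y.mean(),105))
E
```

```text
time: 3.85
position: [592.8, 134.7, 177.3]
ee_rot: [3.13, 0.272, 0.002]
force: [1.0, -0.0, 0.2]
gripper_width: 0.999
[593.47531832 135.02813921 178.39525331] [3.12955426 0.27223249 0.00507447] [-0.17158784  0.28891201  0.95775117]
888 268.76463963963965 229.6283783783784 254 280 201 264 [593.74728577 140.93980723 105.        ]
```

View pics/w2.png

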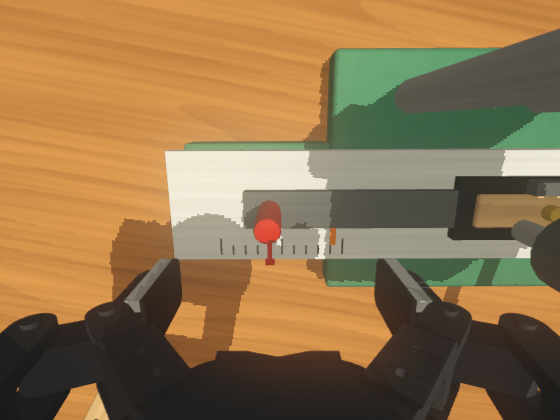

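```bash
python3 -m creep '{"xyz":[[0,0.14,-0.7],[0,0.14,-1.4],[0,0.14,-2.0],[0,0.14,-2.15],[0,0.14,-2.15],[0,0.14,-2.15],[0,0.14,-2.15],[0,0.14,-2.15],[0,0.14,-2.15],[0,0.14,-2.15]],"roll":[0,0,0,0,0,0,0,0,0,0],"gripper":[1,1,1,1,-1,-1,-1,-1,-1,-1]}' 40
python3 -m creep '{"xyz":[[0,0,0],[0,0,0],[0,0,0],[0,0,0]],"roll":[0,0,0,0],"gripper":[-1,-1,-1,-1]}'
```

```text
time: 4.9
position: [592.9, 141.6, 91.4]
ee_rot: [-3.13, -0.274, -0.002]
force: [-1.1, -0.9, 5.9]
gripper_width: 0.198
time: 5.3
position: [592.9, 141.6, 91.4]
ee_rot: [3.13, 0.274, 0.002]
force: [-1.9, -0.1, 6.2]
gripper_width: 0.195
```

```bash
python3 -m creep '{"xyz":[[-0.02,0.12,0],[-0.05,0.27,0],[-0.08,0.44,0],[-0.11,0.62,0],[-0.14,0.8,0],[-0.17,0.96,0],[-0.2,1.1,0],[-0.215,1.2,0],[-0.22,1.23,0],[-0.22,1.23,0]],"roll":[0,0,0,0,0,0,0,0,0,0],"gripper":[-1,-1,-1,-1,-1,-1,-1,-1,-1,-1]}'
python3 - <<'E'
from w import *
p=shot('w3');s=r.observe();print(s['position'],s['force'],s['gripper_width'])
a=p['frame'][140:290,140:380,::-1];cv2.imwrite('pics/w3c.png',cv2.resize(a,None,fx=3.3,fy=3.3,interpolation=2))
E
```

```text
time: 6.3
position: [584.3, 189.6, 91.4]
ee_rot: [3.127, 0.275, 0.002]
force: [-1.6, -5.1, 5.9]
gripper_width: 0.193
[584.33994599 189.56149836  91.43510651] [-0.71477418 -5.74392268  5.7256454 ] 0.19881955943147472
```

View pics/w3c.png

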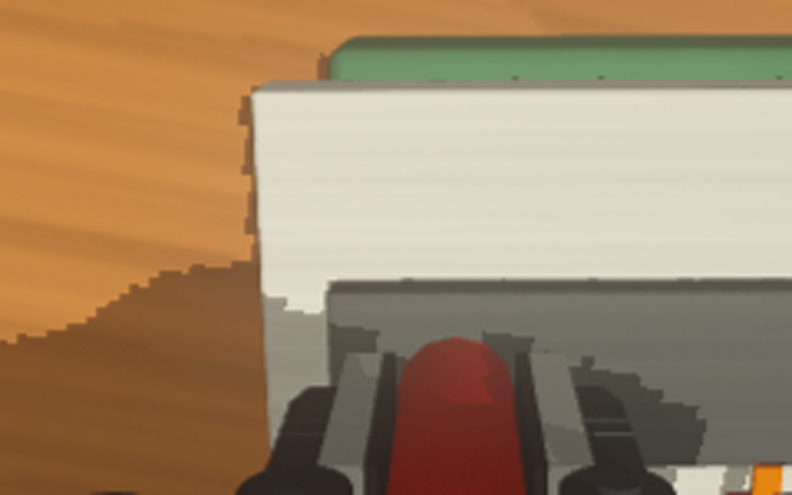

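```bash
python3 -m creep '{"xyz":[[0,0,0],[0,0,0],[0,0,0],[0,0,0.3],[0,0,0.9],[0,0,1.7],[0,0,2.5],[0,0,3],[0,0,3],[0,0,3]],"roll":[0,0,0,0,0,0,0,0,0,0],"gripper":[0.6,0.6,0.6,0.6,0.6,0.6,0.6,0.6,0.6,0.6]}'
python3 - <<'E'
from w import *
p=shot('w4');s=r.observe();print(s['position'],s['force'],s['gripper_width'])
a=p['frame'][130:290,180:380,::-1];cv2.imwrite('pics/w4c.png',cv2.resize(a,None,fx=4,fy=3.7,interpolation=2))
E
```

```text
time: 7.35
position: [583.3, 190.8, 210.3]
ee_rot: [-3.13, -0.275, -0.001]
force: [0.9, 0.1, -1.4]
gripper_width: 0.797
[582.73221488 190.66070321 209.08911357] [-0.32718634  0.30685434 -0.26578628] 0.80293684508167
```

View pics/w4c.png

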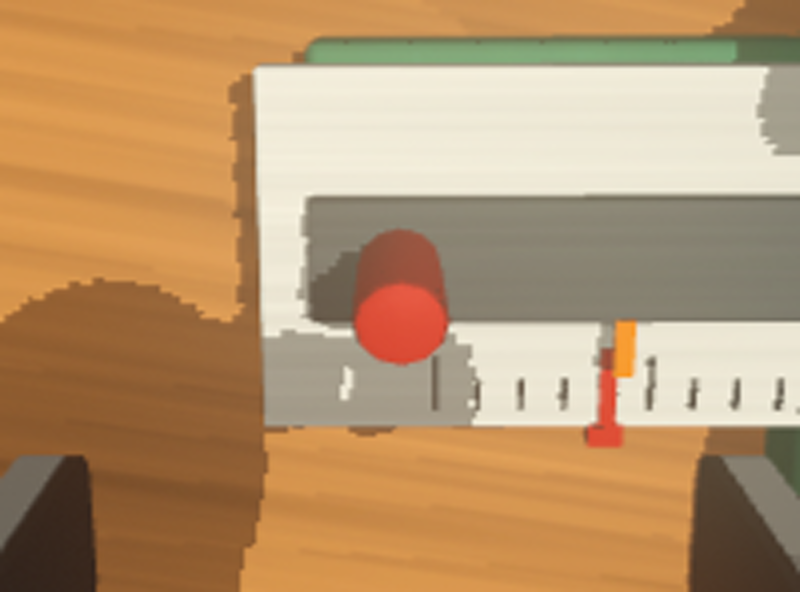

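Run:
```python
from w import *
f=lambda x,y,z:press(ray(180+x/4,130+y/3.7,z))
print('mark',f(607,435,40),f(607,390,45),f(607,390,50));print('ptr',[f(625,372,z) for z in(42,46,50,53)]);print('knob',f(400,324,105))
print('ticks',[f(x,390,45) for x in(436,650)])
```

```text
mark [-49.8 161.3] [-35.8 162.7] [-34.  163.6]
ptr [array([-32.1, 158.2]), array([-30.7, 159. ]), array([-29.3, 159.7]), array([-28.3, 160.3])]
knob [ -0.8 210.9]
ticks [array([-35.7, 202.1]), array([-35.8, 152.8])]
```

```bash
python3 -m creep '{"xyz":[[0,0,-0.7],[0,0,-1.5],[0,0,-2.3],[0,0,-2.9],[0,0,-3],[0,0,-3],[0,0,-3],[0,0,-3],[0,0,-3],[0,0,-3]],"roll":[0,0,0,0,0,0,0,0,0,0],"gripper":[0.6,0.6,0.6,0.6,0.6,-1,-1,-1,-1,-1]}'
python3 -m creep '{"xyz":[[0,0,0],[0,0,0],[-0.01,0.025,0],[-0.01,0.05,0],[-0.01,0.05,0],[-0.01,0.05,0]],"roll":[0,0,0,0,0,0],"gripper":[-1,-1,-1,-1,-1,-1]}'
python3 -m creep '{"xyz":[[0,0,0],[0,0,0],[0,0,0],[0,0,0.3],[0,0,0.9],[0,0,1.7],[0,0,2.5],[0,0,3],[0,0,3],[0,0,3]],"roll":[0,0,0,0,0,0,0,0,0,0],"gripper":[0.6,0.6,0.6,0.6,0.6,0.6,0.6,0.6,0.6,0.6]}'
python3 - <<'E'
from w import *
p=shot('w5')
a=p['frame'][130:290,180:380,::-1];cv2.imwrite('pics/w5c.png',cv2.resize(a,None,fx=4,fy=3.7,interpolation=2))
E
```

```text
time: 8.4
position: [584.6, 190.5, 92.1]
ee_rot: [3.129, 0.275, 0.004]
force: [-1.6, -2.8, 6.9]
gripper_width: 0.201
time: 9.0
position: [584.4, 191.6, 92.1]
ee_rot: [3.127, 0.274, 0.004]
force: [-1.4, -6.7, 6.3]
gripper_width: 0.199
time: 10.0
position: [582.9, 192.8, 210.3]
ee_rot: [-3.129, -0.275, -0.0]
force: [-1.0, 0.1, -0.2]
gripper_width: 0.804
```

View pics/w5c.png

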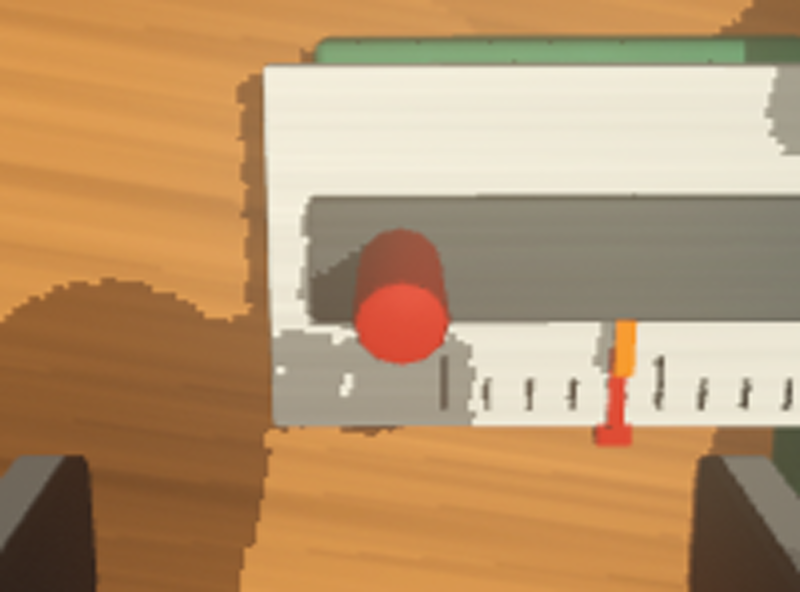

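```bash
python3 -m creep '{"xyz":[[0,0,1.1],[0,0,2.2],[0,0,3.3],[0,0,4.4],[-0.3,-0.5,5.2],[-0.6,-1.3,5.5],[-0.9,-2.3,5.5],[-1.2,-3.3,5.5],[-1.5,-4.3,5.5],[-1.8,-5.3,5.5]],"roll":[0,0,0,0,0,0,0,0,0,0],"gripper":[0.6,0.6,0.6,0.6,0.6,0.6,0.6,0.6,0.6,0.6]}'
python3 -m creep '{"xyz":[[-0.3,-1,0],[-0.6,-2,0],[-0.8,-2.7,0],[-0.8,-2.7,0],[-0.8,-2.7,0],[-0.8,-2.7,0]],"roll":[0,0,0,0,0,0],"gripper":[1,1,1,1,1,1]}'
python3 - <<'E'
from w import *
p=shot('w6');s=r.observe();print(s['position'])
for d in r.regions_of(p,'lever_grip')[:2]:print(d['score'],d['extent'],np.argwhere(d['mask']).mean(0)[::-1])
print('pred grip',pix([513.2,-126.2,302.6]))
def lev(d,a): a=np.radians(a);x,y,z=20-d*np.cos(a),-88,235+d*np.sin(a);c,s=np.cos(.175),np.sin(.175);return [621+c*x-s*y,-17.9+s*x+c*y,z]
print('ends',pix(lev(110,25)),pix(lev(210,25)))
E
```

```text
time: 11.05
position: [510.1, -20.5, 428.0]
ee_rot: [-3.128, -0.275, 0.005]
force: [0.5, -0.1, 0.0]
gripper_width: 0.801
time: 11.65
position: [479.2, -126.5, 429.3]
ee_rot: [-3.128, -0.276, 0.002]
force: [0.1, 0.4, -0.7]
gripper_width: 1.003
[ 479.28912851 -126.31505677  429.5716624 ]
0.7 [267.5, 0.1, 297.6, 235.0] [282.4849909  131.16949666]
pred grip [286.1 166.4]
ends [286.  104.6] [286.5 232.8]
```

View pics/w6.png

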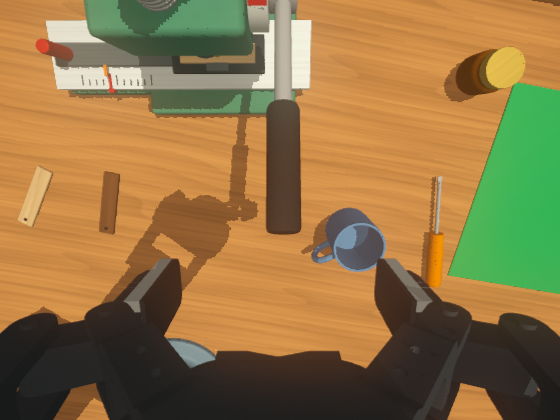

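```bash
python3 -m creep '{"xyz":[[0.6,0.03,-0.5],[0.85,0.03,-1.3],[0.85,0.03,-2.1],[0.85,0.03,-2.7],[0.85,0.03,-3],[0.85,0.03,-3],[0.85,0.03,-3],[0.85,0.03,-3],[0.85,0.03,-3],[0.85,0.03,-3]],"roll":[0,0,0,0,0,0,0,0,0,0],"gripper":[1,1,1,1,1,1,-1,-1,-1,-1]}' 50
python3 -m creep '{"xyz":[[0,0,0],[0,0,0],[0,0,0],[0,0,0]],"roll":[0,0,0,0],"gripper":[-1,-1,-1,-1]}'
```

```text
time: 12.75
position: [513.3, -125.9, 311.3]
ee_rot: [-3.129, -0.274, -0.002]
force: [-5.8, 17.6, 5.7]
gripper_width: 0.332
time: 13.15
position: [513.0, -124.5, 311.5]
ee_rot: [-3.126, -0.275, -0.001]
force: [-3.0, 7.4, 4.9]
gripper_width: 0.287
```

```bash
python3 -m creep '{"xyz":[[0,0.04,0],[-0.06,0.04,-0.15],[-0.12,0.02,-0.32],[-0.18,0.01,-0.48],[-0.23,0,-0.65],[-0.27,0,-0.82],[-0.3,-0.01,-0.99],[-0.33,-0.02,-1.16],[-0.35,-0.02,-1.34],[-0.35,-0.02,-1.34]],"roll":[0,0,0,0,0,0,0,0,0,0],"gripper":[-1,-1,-1,-1,-1,-1,-1,-1,-1,-1]}'
```

```text
time: 14.15
position: [499.4, -126.8, 258.4]
ee_rot: [3.129, 0.274, 0.002]
force: [-6.4, 3.4, 9.7]
gripper_width: 0.285
```

```bash
python3 -m creep '{"xyz":[[0,0,-0.15],[0,0,-0.32],[0,0,-0.5],[0,0,-0.68],[0.01,0,-0.82],[0.03,0,-0.95],[0.04,0,-1.03],[0.04,0,-1.05],[0.04,0,-1.05],[0.04,0,-1.05]],"roll":[0,0,0,0,0,0,0,0,0,0],"gripper":[-1,-1,-1,-1,-1,-1,-1,-1,-1,-1]}'
python3 - <<'E'
from w import *
s=r.observe();print(s['position'],s['force'],s['gripper_width'])
p=r.capture('side');q=r.capture('top')
a=p['frame'][130:280,200:330,::-1];b=q['frame'][125:235,200:350,::-1]
a=cv2.resize(a,(390,450),interpolation=2);b=cv2.resize(b,(410,301),interpolation=2);b=cv2.copyMakeBorder(b,0,149,0,0,0)
cv2.imwrite('pics/f.png',np.hstack([a,b]))
E
```

```text
time: 15.15
position: [501.3, -126.5, 217.2]
ee_rot: [-3.129, -0.275, -0.003]
force: [-6.2, 5.5, 11.6]
gripper_width: 0.292
[ 501.29512347 -126.5066259   217.22940083] [-6.17742997  5.45051138 11.64454315] 0.2921054068605891
```

View pics/f.png

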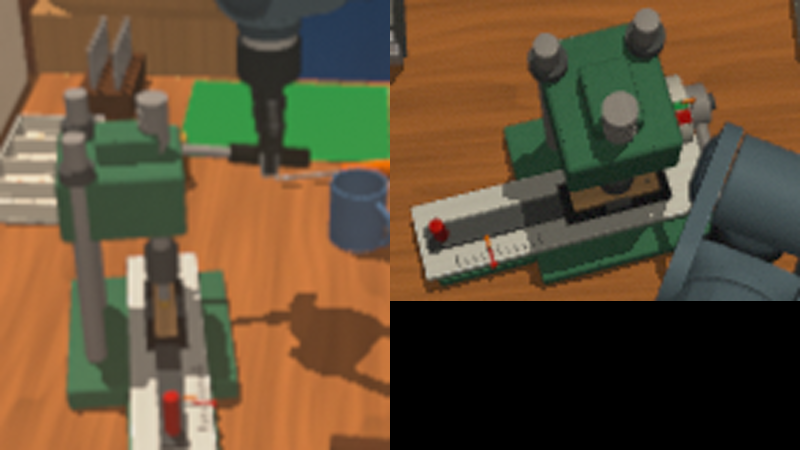

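```bash
python3 -m creep '{"xyz":[[0,0,0],[0,0,0],[0,0,0],[0,0,0],[0,0,0]],"roll":[0,0,0,0,0],"gripper":[-1,-1,-1,-1,-1]}'
python3 - <<'E'
from station import r
import cv2,numpy as np
c=r.capture('side')
def lev(d,a): a=np.radians(a);x,y,z=20-d*np.cos(a),-88,235+d*np.sin(a);C,s=np.cos(.175),np.sin(.175);return [621+C*x-s*y,-17.9+s*x+C*y,z]
for a in(-15,-10,-5,0):print(a,cv2.projectPoints(np.array([lev(110,a),lev(210,a)]),c['rvec'],c['tvec'],c['K'],None)[0].reshape(-1,2).round(1).tolist())
E
```

```text
time: 15.75
position: [501.3, -126.5, 217.2]
ee_rot: [-3.129, -0.274, -0.003]
force: [-6.6, 4.7, 11.8]
gripper_width: 0.286
-15 [[275.6, 183.1], [301.7, 187.6]]
-10 [[276.1, 180.8], [302.9, 183.4]]
-5 [[276.4, 178.5], [303.7, 179.1]]
0 [[276.5, 176.2], [304.0, 174.7]]
```

The sleeve ends seen in the side picture, (276.7, 181) and (302.7, 182.7), match about -9.5 to -10 degrees, mid green. The tool is steady, so I'm handing in.

```bash
python3 -c "
from station import r
print(r.hand_in()); s=r.observe(); print(s['time'],s['position'],s['force'])"
```

```text
the job is handed in; nothing more can be done
None
the job is handed in; nothing more can be done
```

I drew the gauge out by its red knob in two pulls, about 50 mm and then a 2 mm correction. I then gripped the lever sleeve from above, brought it down along its arc, and handed in at 15.8 s still holding it. `hand_in()` gives no verdict.

- **Gauge:** the close view after the correction put the pointer about 1 mm short of the red mark, roughly 59 mm. That figure includes a parallax estimate. A later wrist view and the final top view both show the pointer at the mark.
- **Lever:** the tool's descent works out to 34.6 degrees of travel. The sleeve ends in the side picture fit about 35 degrees, and the lever's orange pointer is in the green band.
- **Holding force:** about 12 N vertical on the tool, steady over the last 0.5 s, with a further sideways force of about 8 N.
- **Bystanders:** my path kept clear of them, and I saw none disturbed. I did not re-measure their positions at the end.
- **Disagreements:** early readings of how far the gauge was still off differed by 1 to 3 mm depending on the pointer height assumed, which is why I made the second pull. No check failed.

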